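# Restock a roll-through can rack oldest first and take out the front tin

### The arm

A 6-joint arm with a two-finger parallel gripper is mounted at the origin on the work surface. World frame = base frame: x ahead of the robot, y to its left, z up, the work surface at z = 0. Lengths are in mm, angles in rad, forces in N, time in s.
With the tool pointing down it reaches from about 350 to 925 mm from the base axis. Payload 6.4 kg.
Tool frame: the origin (TCP) lies midway between the tips of the shut fingers; the grasp point (between the pads) lies 19 mm behind it; z points along the fingers, y is the line along which they close (so a half turn about z gives the same grasp; the last joint's range is limited). The gripper opens to 85 mm and grips with 20 to 120 N. Pads are 22 mm wide; open, the fingers measure 114 mm over their backs; the gripper's body (76 mm by 85 mm) begins 54 mm behind the grasp point. The pads swing forward as they close: fully open they stand 13 mm farther back than shut.
Start: joints at [-1.479, 0.245, 1.558, -0, 1.339, -0.174], TCP at [170.747, -627.184, 231.29] pointing down, gripper open.
Joint ranges: [-3.13, 3.13], [-1.02, 2.26], [0.13, 2.54], [-0.95, 4.09], [0.21, 2.88], [-2.74, 2.74]. Speed limits (rad/s): [2.57, 2.57, 3.14, 3.14, 3.14, 3.14].

### API

Orientations are given as a unit quaternion [x, y, z, w].
In Python, from rig import get_state, capture, camera_model, sign_off gives the robot as it stands.
- The arm moves only by the shell command python3 -m inch 'ROWS' [OPENING] [FORCE]. ROWS is JSON, one flat list of numbers, 6 for each row, row after row: the shift along the tool's x, y, z in cm, then the turn, a rotation vector about the tool's x, y, z in degrees. In form: [tx, ty, tz, rx, ry, rz, tx, ty, tz, rx, ry, rz, ...]. A call has 1 to 8 rows; each row is the pose to reach, as a shift and turn from the pose commanded when the call began, along the tool's axes at that moment; what a row does not reach only later rows make up. A row lasts 1/12 s, in which the tool goes at most 41.7 mm and 7.16 degrees, less where a joint would pass 70% of its speed; a pose out of reach is approached as far as the arm can. A call with a gripper value outside its range is refused whole. OPENING is the closure, from -1 (fully open) to 1 (shut), set as the call begins (- or left out, the last holds). The fingers move at their own pace and stop on an object; FORCE is the grip in N (left out, the last holds). Time passes only in rows, so rows that repeat a pose let the fingers close. It gives the time, the measured TCP pose, the force, the opening and the grip force at its end, in the units of the state.
- get_state(): the state, without advancing time (a new reading comes with each control period).
- capture(name): name is "scene" or "top" or "wrist"; returns (picture, depth): 480x640x3 uint8, red, green, blue; 480x640 float32, mm along the optical axis (not along the pixel's ray), 0 where there is no reading.
- camera_model(name): a dict with "K" (3x3 intrinsics, pixels), "world_from_camera" (4x4, takes a point from camera to world coordinates). Camera axes: x right, y down, z forward; pixel columns grow to the right and rows downward; lengths in mm; the calibration is good to about 2 mm. A picture is of the moment at which its call begins: read the wrist's pose just before it. camera_model takes no time and is no camera call; for the wrist camera it gives the pose at the moment of the call.
- sign_off(): hands the job in; it is judged then, once.
The state is a dict: "t": time; "q": joint angles; "joint_vel": joint speeds; "effort": joint torques, N m; "tcp_pos": TCP position; "ee_rot": TCP orientation; "wrist_force": force on the tool from outside, world axes, zero at the start; "moment": the same for the moment, N m; "opening": finger opening in mm; "finger_force": force on a finger pad.
Only numpy, scipy, OpenCV 4.12 (cv2) and the standard library are available. Lean on these libraries where they do the work, as an engineer would, in place of code of your own. Each camera call takes 0.05 s, during which the arm holds its last target. There are 200 camera calls.

### The job

Restock the narrow lane of the can rack: take the two short tins from the cardboard carton one at a time, the one by the carton's tall end first because it is older, set each on edge on the rails at the front of the upper deck without dropping it, and let it roll round into the queue below before bringing the next. Then reach in at a slant under the deck, take the oldest tin from the outlet at the bottom front, and set it down gently in the grey tote, so that the other two roll forward. Leave the tall cans, the torch and the jar alone.

Things in the scene. Friction and masses are not known exactly. Their poses are not given: they have to be found in the camera images.
- rack: fixed wire can rack, bare steel, 305 mm deep (x), 215 wide (y), 215 tall; origin: centre of its underside, x away from the loader (front is -x), z up. Two lanes run front to rear: a narrow one at y = +75 mm for short tins, 43 mm between side guides, and a wide one at y = -47 mm holding tall cans; 37 mm clear between their guides. Each has an upper deck and a lower run, every one a pair of rails
- deck_front (a point): front end of the narrow lane's upper deck, midway between its rails, level with their tops (rack x = -108, y = 75, z = 156 mm; underside 7 mm lower); axes of the rack. The deck slopes 8 degrees down to the rear. Its side guides stand 17 mm above the rail tops, 57 mm apart at this end, narrowing to 43 mm at x = -22 mm; from x = -7 mm back a second pair reaches 47 mm above the rails
- infeed (a point): where a tin touches down: midway between the narrow deck's rails, level with their tops (rack x = -67, y = 75, z = 150 mm), axes of the rack, nothing above. Set on edge here a tin rolls back by itself, drops 80 mm off the deck's rear end (rack x = 72 mm) between cheek plates (x 55 to 155, up to z = 215 mm) and rolls forward on the lower run to the stop wire or the last tin, in about 2 s
- outlet (a point): where the centre of the front tin of the narrow lane's lower run rests (rack x = -116, y = 75, z = 54 mm); the next ones rest 65 mm further back and 9 mm higher each; axes of the rack. The deck overhead, from rack x = -111 mm back, its underside at z = 149 mm, leaves no room for a gripper straight above: lean the tool back towards the front by 30 to 45 degrees. Side guides here reach 17 mm above the rails
- stop_wire (a point): top of the stop wire across the front of the narrow lower run, 17 mm above its rails (rack x = -144, y = 75, z = 34 mm); axes of the rack. Lift the front tin some 20 mm before drawing it forward over the wire. A second side guide, to 49 mm above the lower rails, begins at rack x = -62 mm
- tin_old: short round food tin on its edge like a wheel, 66 mm across and 38 mm thick (between its two flat ends), about 130 g, bare steel ends and a plain paper band; origin at its centre, y along its axle, about which it may be turned any amount. It is the oldest one: it begins at the outlet of the narrow lane
- tin_a: short round food tin on its edge like a wheel, 66 mm across and 38 mm thick (between its two flat ends), about 130 g, bare steel ends and a plain paper band; origin at its centre, y along its axle, about which it may be turned any amount. It begins in the carton at the tall end: the older of the two new ones
- tin_b: short round food tin on its edge like a wheel, 66 mm across and 38 mm thick (between its two flat ends), about 130 g, bare steel ends and a plain paper band; origin at its centre, y along its axle, about which it may be turned any amount. It begins in the carton at the low end: the newest
- carton: fixed open cardboard tray, 170 mm long (x), 84 mm wide (y); origin under its centre. Sides and one end 18 mm high, the end at +x 73 mm high with a hand slot. The two tins stand on edge in a row along x at x = +37 mm and x = -37 mm, axles along y, on a 6 mm floor between 7 mm cradle ribs, centres 39 mm above the bench
- tote: fixed open grey plastic tote without lid, 200 mm long (x), 150 mm wide (y), 65 mm high, walls and floor 4 mm, rim and end grips out to 220 by 160 mm; origin under its centre. It is empty
- tall_a: tall food can, 66 mm diameter, 101 mm long, lying across the wide lane at its outlet; leave alone; origin at its centre
- tall_b: another tall can like it, lying behind the first in the wide lane; leave alone; origin at its centre
- torch: black hand torch 128 mm long, 42 mm across the head, lying on the bench; leave alone; origin on its axis at the tail end, x towards the head
- jar: screw-top jar, 68 mm diameter, 95 mm high, standing on the bench; leave alone; origin under its centre

How it is judged:
By the outcome, as a careful person would: the job done as asked, in the order asked, and still so for the second after the job is handed in, with the robot touching nothing.
It also fails if it takes over 72 s, if anything falls off the work surface, if the arm or the gripper's body presses on something with over 40 N, if the wrist force passes 120 N, or if a joint passes its speed limit or range.

## Working session

There is one attempt and no reset: what is moved stays moved. The work goes in short steps, Python scripts to look and compute and a shell command to move; the robot and the scene stay as the last step left them, time stands still between calls to the robot, and variables do not carry over. Pictures are saved under pics/ and viewed, at most 12 in all, crops included, and the job is handed in when it is done.

```bash
ls; mkdir -p pics
python3 - <<'E'
from rig import *
import cv2,numpy as np
s=get_state();print(s)
for n in("scene","top"):
    p,d=capture(n);cv2.imwrite(f"pics/{n}0.png",p[:,:,::-1]);np.save(f"pics/{n}0.npy",d)
    m=camera_model(n);print(n,np.round(m["K"],1).tolist(),np.round(m["world_from_camera"],3).tolist())
E
```

```text
pics
{'t': 0.0, 'q': array([-1.47909999e+00,  2.45817707e-01,  1.55902266e+00, -2.41009552e-05,
        1.33872296e+00, -1.74125647e-01]), 'joint_vel': array([-3.24530476e-05, -1.29409679e-03,  6.20977936e-04, -7.20242517e-04,
        5.66550971e-04,  2.17664945e-03]), 'effort': array([ 1.98174297e-03, -4.29497695e+01, -3.26127112e+01, -1.65064796e-05,
        5.39823333e-03, -3.57274125e-06]), 'tcp_pos': array([ 170.68756393, -626.59999695,  230.17336373]), 'ee_rot': array([ 9.91179479e-01,  1.32522712e-01,  2.88841314e-05, -9.84984153e-04]), 'wrist_force': array([-0.17684182, -0.58815493,  0.06246051]), 'moment': array([ 0.00072613, -0.00112382, -0.00153145]), 'finger_force': 0.0, 'opening': 85.35056312622726}
scene [[534.6, 0.0, 327.8], [0.0, 534.6, 249.5], [0.0, 0.0, 1.0]] [[0.19, 0.716, -0.672, 1280.561], [0.982, -0.15, 0.117, -129.491], [-0.018, -0.682, -0.731, 888.654], [0.0, 0.0, 0.0, 1.0]]
top [[436.3, 0.0, 319.9], [0.0, 436.3, 239.1], [0.0, 0.0, 1.0]] [[0.007, -0.996, 0.084, 501.271], [-1.0, -0.008, -0.017, 14.006], [0.018, -0.084, -0.996, 1087.492], [0.0, 0.0, 0.0, 1.0]]
```

View pics/scene0.png

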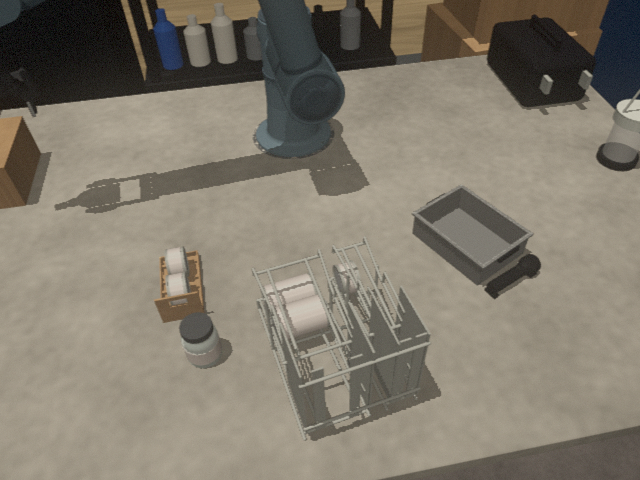

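View pics/top0.png

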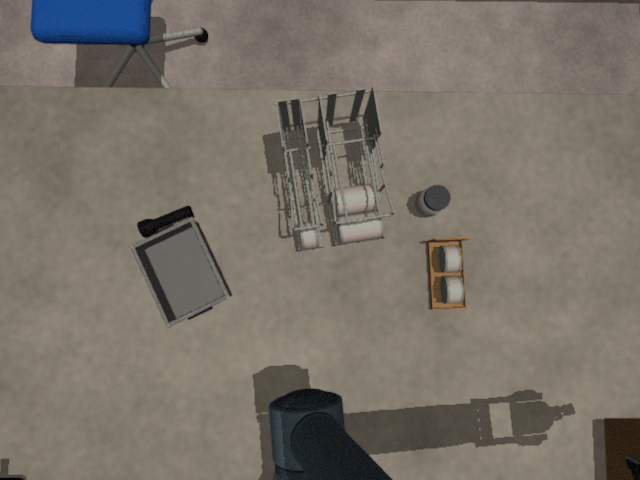

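The scene view shows the carton at (180,285), jar (200,340), rack (340,340) with the oldest tin at (347,280), tote (470,235) and torch (515,275). In the top view (up is +x, left is +y), the carton is at (448,273) with its tall end up at y≈240. The narrow lane runs from (310,238) up and the tote is at (180,272).

```bash
cat > h.py <<'E'
from rig import *
import cv2,numpy as np
def proj(n,P,m=None):
    m=m or camera_model(n);T=np.linalg.inv(m["world_from_camera"]);c=np.atleast_2d(P)@T[:3,:3].T+T[:3,3];u=c@np.array(m["K"]).T
    return u[:,:2]/u[:,2:]
def ray(n,uv,z,m=None):
    m=m or camera_model(n);W=np.array(m["world_from_camera"]);uv=np.atleast_2d(np.asarray(uv,float))
    d=np.c_[uv,np.ones(len(uv))]@np.linalg.inv(m["K"]).T@W[:3,:3].T;o=W[:3,3]
    return o+d*((z-o[2])/d[:,2])[:,None]
def cloud(n,d,m=None):
    m=m or camera_model(n);W=np.array(m["world_from_camera"]);v,u=np.indices(d.shape)
    c=np.stack([u,v,np.ones_like(u)],-1)@np.linalg.inv(m["K"]).T*d[...,None]
    return c@W[:3,:3].T+W[:3,3]
E
python3 - <<'E'
from h import *
p=cv2.imread("pics/top0.png");d=np.load("pics/top0.npy");C=cloud("top",d)
c=cv2.resize(p[80:260,260:500],None,fx=3.3,fy=3.3,interpolation=cv2.INTER_CUBIC);cv2.imwrite("pics/crop1.png",c)
hsv=cv2.cvtColor(p,cv2.COLOR_BGR2HSV)
m=cv2.inRange(hsv,(8,110,60),(22,255,255));m[:,:400]=0;m[:,500:]=0;m[:200]=0;m[330:]=0
pts=np.argwhere(m)[:,::-1];z=C[...,2][m>0]
for lo,hi in((10,26),(60,85)):
    P=C[m>0][(z>lo)&(z<hi)][:,:2].astype(np.float32);print(lo,len(P),cv2.minAreaRect(P),P.mean(0))
Z=C[...,2]
# bits: white tins in carton, by height
for nm,(u0,u1,v0,v1),lo in(("a",(435,470,242,272),50),("b",(435,470,275,306),50),("old",(295,325,222,252),60),("tallA",(335,390,217,245),50)):
    S=C[v0:v1,u0:u1].reshape(-1,3);S=S[(S[:,2]>lo)&(S[:,2]<120)];r=cv2.minAreaRect(S[:,:2].astype(np.float32));print(nm,len(S),r,S[:,2].max(),np.median(S[:,2]))
# tote rim
S=C[200:340,110:250].reshape(-1,3);S=S[(S[:,2]>58)&(S[:,2]<72)];print("tote",cv2.minAreaRect(S[:,:2].astype(np.float32)))
S=C[80:260,260:400].reshape(-1,3);S=S[(S[:,2]>205)&(S[:,2]<225)];print("racktop",len(S),cv2.minAreaRect(S[:,:2].astype(np.float32)))
S=C[80:260,260:400].reshape(-1,3);S=S[(S[:,2]>15)&(S[:,2]<225)];print("rackall",len(S),cv2.minAreaRect(S[:,:2].astype(np.float32)))
print("bench",np.median(Z[300:340,300:400]))
E
```

```text
10 331 ((506.6910400390625, -316.65618896484375), (164.13214111328125, 85.69274139404297), 2.4020562171936035) [ 507.38113 -306.474  ]
60 61 ((590.1068115234375, -311.8505859375), (3.8358898162841797, 81.99737548828125), 2.375681161880493) [ 589.8642  -310.65048]
a 454 ((544.5598754882812, -314.1698913574219), (60.61479187011719, 38.88764572143555), 2.2292797565460205) 75.62264003430585 67.50755634215778
b 461 ((470.3945617675781, -318.12664794921875), (61.81957244873047, 39.4874267578125), 2.544293165206909) 77.4700741208602 66.7522172737921
old 366 ((597.622802734375, 24.71832847595215), (63.899208068847656, 37.846031188964844), 9.683768272399902) 91.58540451561305 82.84732894975389
tallA 941 ((616.6694946289062, -95.65238189697266), (62.64340591430664, 101.27202606201172), 9.123992919921875) 90.7723593828996 82.83289316093101
tote ((508.8379821777344, 323.88934326171875), (220.0460662841797, 160.8888397216797), 26.517541885375977)
racktop 483 ((829.0873413085938, -15.317893981933594), (101.65992736816406, 206.6087646484375), 9.213680267333984)
rackall 8492 ((730.097412109375, -31.019790649414062), (307.51336669921875, 219.35214233398438), 9.278369903564453)
bench 0.15784641917821318
```

View pics/crop1.png

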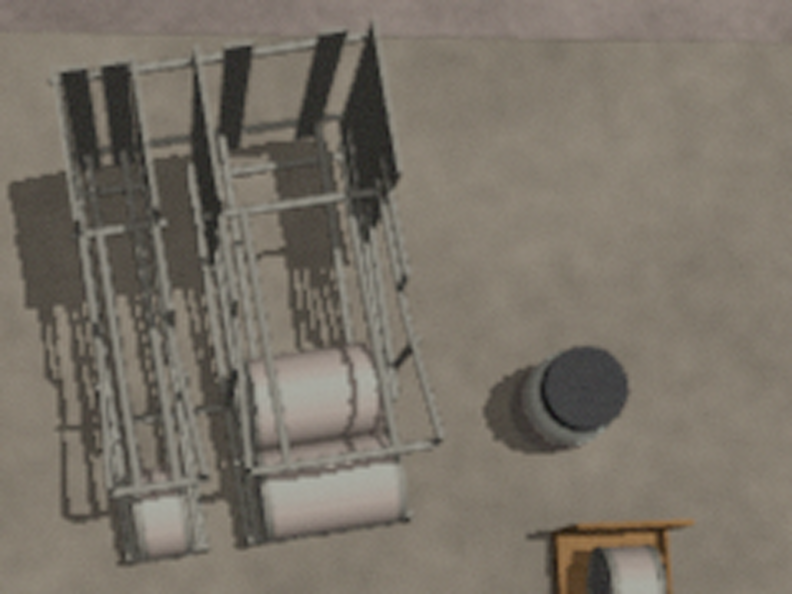

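```bash
cat >> h.py <<'E'
from scipy.spatial.transform import Rotation as R
def target_rot(yaw,tilt):  # tool x at yaw, z down, leaned back by tilt (z gains +x)
    return R.from_euler('z',yaw,degrees=True)*R.from_euler('y',-tilt,degrees=True)*R.from_euler('x',180,degrees=True)
def plan(P,yaw,tilt=0):
    s=get_state();r0=R.from_quat(s["ee_rot"]);rt=target_rot(yaw,tilt)
    print("t %.2f"%s["t"],"tcp",np.round(s["tcp_pos"],1),"shift cm",np.round(r0.inv().apply(np.array(P)-s["tcp_pos"])/10,2),"turn",np.round((r0.inv()*rt).as_rotvec(degrees=True),2),"zaxis",np.round(rt.apply([0,0,1]),2))
E
python3 -c "
from h import *
plan([544,-314.6,150],2.4)
plan([544,-314.6,28],2.4)
print(camera_model('wrist')['world_from_camera'])"
```

```text
t 0.10 tcp [ 170.7 -626.7  230.3] shift cm [ 44.21 -20.29   8.08] turn [-1.000e-01 -1.000e-02  1.283e+01] zaxis [ 0. -0. -1.]
t 0.10 tcp [ 170.7 -626.7  230.3] shift cm [ 44.21 -20.27  20.28] turn [-1.000e-01 -1.000e-02  1.283e+01] zaxis [ 0. -0. -1.]
[[ 2.62790105e-01 -9.12349954e-01 -3.13940952e-01  2.50299561e+02]
 [-9.64851398e-01 -2.49087405e-01 -8.37689932e-02 -6.05049678e+02]
 [-1.77210000e-03  3.24920029e-01 -9.45739834e-01  3.72765038e+02]
 [ 0.00000000e+00  0.00000000e+00  0.00000000e+00  1.00000000e+00]]
```

```bash
python3 -m inch '[4,-1.8,0,0,0,0,8,-3.6,0,0,0,3,12,-5.5,0,0,0,6,15.8,-7.2,0,0,0,9,19.6,-9,0,0,0,12.8,23.4,-10.7,0,0,0,12.8,27.2,-12.5,0,0,0,12.8,29,-13.3,0,0,0,12.8]' -0.3
python3 -c "
from h import *
plan([544,-314.6,150],2.4)"
```

```text
t: 0.77
tcp_pos: [417.7, -419.8, 230.9]
ee_rot: [1.0, 0.022, 0.0, -0.001]
wrist_force: [-0.5, -0.8, -0.3]
opening: 55.5
finger_force: 0.0
t 0.77 tcp [ 417.7 -419.8  230.9] shift cm [13.08 -9.93  8.1 ] turn [-0.07 -0.01  0.15] zaxis [ 0. -0. -1.]
```

```bash
python3 -m inch '[3,-2.2,1,0,0,0,6,-4.5,2,0,0,0,9,-6.8,4,0,0,0,11,-8.4,6,0,0,0,12.5,-9.5,8,0,0,0,13.1,-9.9,8,0,0,0,13.1,-9.9,8,0,0,0,13.1,-9.9,8,0,0,0]' -0.3
python3 -c "
from h import *
plan([544,-314.6,150],2.4)
plan([544,-314.6,28],2.4)
p,d=capture('wrist');cv2.imwrite('pics/w1.png',p[:,:,::-1])
print(proj('wrist',[[544,-314.6,72],[544,-314.6,28]]))
C=cloud('wrist',d).reshape(-1,3);S=C[(C[:,2]>45)&(C[:,2]<78)&(C[:,0]>510)&(C[:,0]<578)&(abs(C[:,1]+315)<45)]
print(len(S),cv2.minAreaRect(S[:,:2].astype(np.float32)))"
```

```text
t: 1.43
tcp_pos: [542.4, -319.0, 152.3]
ee_rot: [1.0, 0.021, 0.0, 0.001]
wrist_force: [-0.2, -0.3, -0.3]
opening: 55.6
finger_force: 0.0
t 1.43 tcp [ 542.4 -319.   152.3] shift cm [ 0.18 -0.43  0.23] turn [ 0.06 -0.03  0.04] zaxis [ 0. -0. -1.]
t 1.43 tcp [ 542.4 -319.   152.3] shift cm [ 0.17 -0.44 12.43] turn [ 0.06 -0.03  0.04] zaxis [ 0. -0. -1.]
[[307.63862477 246.60749971]
 [308.67920245 227.74736862]]
4639 ((544.5068359375, -316.1377868652344), (61.990135192871094, 38.08597183227539), 2.357422113418579)
```

View pics/w1.png

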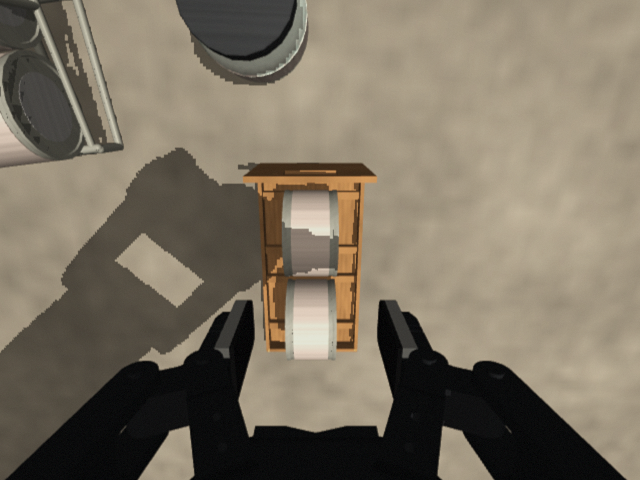

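The wrist view shows tin_a at (310,235), tin_b at (312,320), and the fingers straddling the row. Next I descend on tin_a and grip it.

```bash
python3 -m inch '[0.2,-0.4,1,0,0,0,0.2,-0.4,3,0,0,0,0.2,-0.4,6,0,0,0,0.2,-0.4,9,0,0,0,0.2,-0.4,11.3,0,0,0,0.2,-0.4,12.2,0,0,0,0.2,-0.4,12.2,0,0,0,0.2,-0.4,12.2,0,0,0]' -0.3
python3 -c "
from h import *
plan([544,-315.3,28],2.4)"
python3 -m inch '[0,0,0,0,0,0,0,0,0,0,0,0,0,0,0,0,0,0,0,0,0,0,0,0,0,0,0,0,0,0,0,0,0,0,0,0]' 0.6 40
python3 -c "
from h import *
plan([544,-315.3,28],2.4)"
```

```text
t: 2.15
tcp_pos: [544.3, -315.0, 30.2]
ee_rot: [1.0, 0.021, 0.0, 0.0]
wrist_force: [1.0, 0.3, -0.5]
opening: 55.5
finger_force: 0.0
t 2.15 tcp [ 544.3 -315.    30.2] shift cm [-0.04  0.03  0.22] turn [ 0.05 -0.05 -0.02] zaxis [ 0. -0. -1.]
t: 2.65
tcp_pos: [545.5, -315.5, 31.8]
ee_rot: [1.0, 0.021, 0.002, 0.002]
wrist_force: [0.0, -1.1, 6.9]
opening: 37.7
finger_force: 40.6
t 2.65 tcp [ 545.5 -315.5   31.8] shift cm [-0.15 -0.02  0.38] turn [ 0.18 -0.17  0.04] zaxis [ 0. -0. -1.]
```

```bash
python3 -m inch '[0,0,-1,0,0,0,0,0,-3,0,0,0,0,0,-6,0,0,0,0,0,-10,0,0,0,0,0,-14,0,0,0,0,-2,-17,0,0,0,0,-5,-20,0,0,0,0,-9,-21.5,0,0,0]' 0.6 40
python3 -c "
from h import *
plan([648.7,32.4,245],9.25)
plan([648.7,32.4,178],9.25)"
```

```text
t: 3.32
tcp_pos: [541.4, -227.1, 249.1]
ee_rot: [1.0, 0.02, 0.003, 0.002]
wrist_force: [1.8, 0.3, 0.1]
opening: 37.3
finger_force: 40.4
t 3.32 tcp [ 541.4 -227.1  249.1] shift cm [ 11.75 -25.5    0.36] turn [ 0.28 -0.32 -6.98] zaxis [ 0. -0. -1.]
t 3.32 tcp [ 541.4 -227.1  249.1] shift cm [ 11.71 -25.53   7.06] turn [ 0.28 -0.32 -6.98] zaxis [ 0. -0. -1.]
```

```bash
python3 -m inch '[1,-4,0,0,0,0,3,-8,0,0,0,-2,5,-12,0,0,0,-4,7,-16,0,0,0,-6,9,-20,0,0,0,-7,10.5,-23,0,0,0,-7,11.5,-25,0,0,0,-7,11.7,-25.5,0,0,0,-7]' 0.6 40
python3 -m inch '[0,0,0,0,0,0,0,0,0,0,0,0,0,0,0,0,0,0]'
python3 -c "
from h import *
p,d=capture('wrist');cv2.imwrite('pics/w2.png',p[:,:,::-1]);np.save('pics/w2.npy',d)
plan([648.7,32.4,178],9.25)
C=cloud('wrist',d).reshape(-1,3)
Rr=R.from_euler('z',-9.25,degrees=True).apply(C)
for lo,hi in((205,222),(150,200)):
  S=Rr[(Rr[:,2]>lo)&(Rr[:,2]<hi)&(C[:,0]>560)];print(len(S),np.percentile(S,[0.5,5,50,95,99.5],axis=0).round(1).tolist())
p,d=capture('top');cv2.imwrite('pics/t2.png',p[:,:,::-1])
"
```

```text
t: 3.98
tcp_pos: [647.0, 38.3, 243.9]
ee_rot: [0.996, 0.085, 0.0, -0.001]
wrist_force: [0.5, -0.1, -1.0]
opening: 37.9
finger_force: 40.5
t: 4.23
tcp_pos: [646.0, 32.6, 243.7]
ee_rot: [0.997, 0.081, -0.0, 0.0]
wrist_force: [-0.7, -0.8, -0.2]
opening: 37.9
finger_force: 40.5
t 4.28 tcp [646.1  32.4 243.8] shift cm [0.26 0.04 6.58] turn [0.01 0.02 0.07] zaxis [ 0. -0. -1.]
946 [[764.3, -139.4, 205.1], [764.6, -138.5, 205.9], [768.3, -97.6, 214.0], [772.8, -46.5, 216.0], [774.3, -45.8, 216.5]]
16622 [[599.5, -256.0, 150.1], [602.7, -251.9, 151.1], [715.9, -136.7, 162.7], [778.4, -47.6, 187.6], [787.1, -44.0, 198.4]]
```

View pics/w2.png

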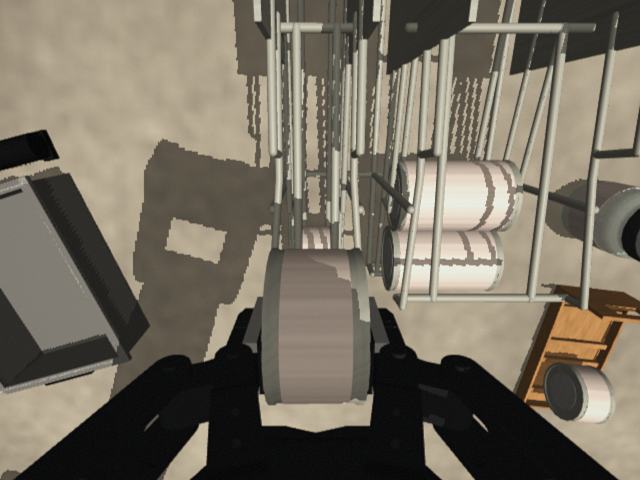

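The wrist view shows the gripped tin centred at column 317. The narrow deck's rails are at columns 297 and 336 and its guides at 278 and 357, and the tall cans are at right. I'll cast those pixels to check the lane centre.

```bash
python3 -c "
from h import *
m=camera_model('wrist')
for uv,z in(([297,200],145),([336,200],145),([278,200],160),([357,200],160)):
  P=ray('wrist',[uv],z,m);print(P.round(1),R.from_euler('z',-9.25,degrees=True).apply(P).round(1))
print(R.from_euler('z',9.25,degrees=True).apply([711-67,-72.3,0]))
print(R.from_euler('z',-9.25,degrees=True).apply(get_state()['tcp_pos']))
plan([648,32.4,178],9.25)
"
```

```text
[[673.3  49.8 145. ]] [[672.6 -59.  145. ]]
[[677.7  23.1 145. ]] [[672.6 -86.1 145. ]]
[[674.7  61.8 160. ]] [[675.8 -47.5 160. ]]
[[683.  11. 160.]] [[675.9 -98.9 160. ]]
[647.24734756  32.15837495   0.        ]
[642.92070928 -71.88875353 243.80534088]
t 4.33 tcp [646.1  32.4 243.8] shift cm [0.19 0.03 6.58] turn [0.01 0.01 0.06] zaxis [ 0. -0. -1.]
```

```bash
python3 -m inch '[0.2,0.1,1,0,0,0,0.2,0.1,2.5,0,0,0,0.2,0.1,4,0,0,0,0.2,0.1,5.2,0,0,0,0.2,0.1,6,0,0,0,0.2,0.1,6.3,0,0,0,0.2,0.1,6.3,0,0,0,0.2,0.1,6.3,0,0,0]' 0.6 40
python3 -m inch '[0,0,0.1,0,0,0,0,0,0.2,0,0,0,0,0,0.2,0,0,0]'
```

```text
t: 5.0
tcp_pos: [649.0, 33.1, 181.2]
ee_rot: [0.997, 0.082, 0.0, 0.0]
wrist_force: [0.7, 0.0, -0.4]
opening: 37.7
finger_force: 40.5
t: 5.25
tcp_pos: [648.9, 33.2, 179.2]
ee_rot: [0.997, 0.082, 0.0, 0.0]
wrist_force: [0.5, 0.6, -1.5]
opening: 37.7
finger_force: 40.5
```

```bash
python3 -m inch '[0,0,0.1,0,0,0,0,0,0.2,0,0,0,0,0,0.2,0,0,0]'
python3 -c "
from h import *
plan([648,32.4,178],9.25);print(get_state()['wrist_force'])"
```

```text
t: 5.5
tcp_pos: [648.6, 33.3, 176.5]
ee_rot: [0.997, 0.082, 0.0, -0.0]
wrist_force: [0.1, -0.1, -0.6]
opening: 37.6
finger_force: 40.5
t 5.50 tcp [648.6  33.3 176.5] shift cm [-0.07  0.08 -0.15] turn [-0.   -0.    0.18] zaxis [ 0. -0. -1.]
[ 0.14508165 -0.13658783 -0.61828564]
```

```bash
python3 -m inch '[0,0,0.1,0,0,0,0,0,0.1,0,0,0]'; python3 -m inch '[0,0,0.1,0,0,0,0,0,0.1,0,0,0]'
```

```text
t: 5.67
tcp_pos: [648.7, 33.3, 176.4]
ee_rot: [0.997, 0.082, 0.0, 0.0]
wrist_force: [-1.6, 0.0, 2.5]
opening: 37.4
finger_force: 41.0
t: 5.83
tcp_pos: [648.8, 33.3, 176.2]
ee_rot: [0.997, 0.082, 0.0, 0.0]
wrist_force: [-3.6, 1.2, 7.9]
opening: 37.7
finger_force: 41.5
```

```bash
python3 -m inch '[0,0,-0.1,0,0,0,0,0,-0.1,0,0,0,0,0,-0.1,0,0,0,0,0,-0.1,0,0,0]' -0.2
python3 -m inch '[0,0,-1,0,0,0,0,0,-3,0,0,0,0,0,-6,0,0,0,0,0,-7,0,0,0,0,0,-7,0,0,0]' 
python3 -c "
from h import *
p,d=capture('wrist');cv2.imwrite('pics/w3.png',p[:,:,::-1]);np.save('pics/w3.npy',d)
plan([544-74,-318.5,150],2.4)"
```

```text
t: 6.17
tcp_pos: [648.5, 33.2, 175.3]
ee_rot: [0.997, 0.082, -0.0, -0.0]
wrist_force: [-0.8, 0.4, 0.3]
opening: 51.3
finger_force: 0.0
t: 6.58
tcp_pos: [650.7, 33.0, 250.4]
ee_rot: [0.997, 0.082, 0.004, 0.001]
wrist_force: [0.8, 0.2, 0.6]
opening: 51.1
finger_force: 0.0
t 6.63 tcp [649.5  33.1 247.5] shift cm [-23.51  31.73   9.7 ] turn [ 0.05 -0.21  7.03] zaxis [ 0. -0. -1.]
```

View pics/w3.png

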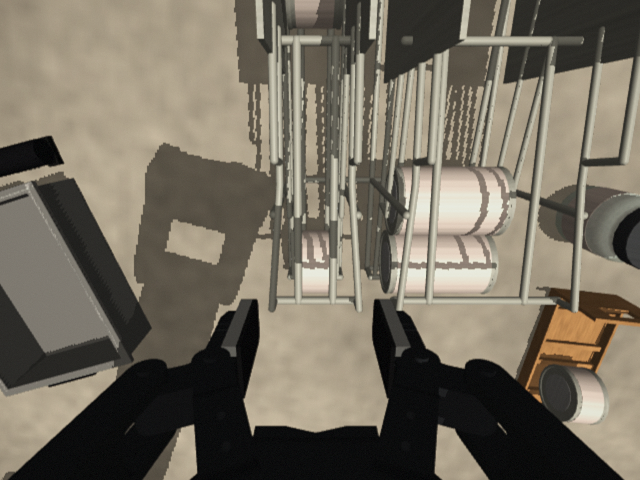

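The view shows the tin rolled away to the rear drop at (315,10), with the rest of the deck clear. Next is tin_b.

```bash
python3 -m inch '[-2,2,0,0,0,0,-4.5,5,0,0,0,2,-7,8,0,0,0,4,-9.5,11.5,0,0,0,6,-12,15,0,0,0,7,-14.5,18.3,0,0,0,7,-17,21.5,0,0,0,7,-18.5,24,0,0,0,7]'
python3 -c "
from h import *
plan([470,-318.5,150],2.4)"
```

```text
t: 7.3
tcp_pos: [502.7, -235.4, 243.4]
ee_rot: [1.0, 0.02, -0.002, -0.001]
wrist_force: [-0.1, -0.1, -0.2]
opening: 51.2
finger_force: 0.0
t 7.30 tcp [ 502.7 -235.4  243.4] shift cm [-3.58  8.18  9.33] turn [-0.1   0.18 -0.06] zaxis [ 0. -0. -1.]
```

```bash
python3 -m inch '[-1.5,3,2,0,0,0,-2.5,6,4,0,0,0,-3.4,7.8,7,0,0,0,-3.5,8,9,0,0,0,-3.5,8,9,0,0,0,-3.5,8,9,0,0,0]' -0.3
python3 -c "
from h import *
p,d=capture('wrist')
C=cloud('wrist',d).reshape(-1,3);S=C[(C[:,2]>45)&(C[:,2]<78)&(C[:,0]>435)&(C[:,0]<505)&(abs(C[:,1]+318)<25)]
print(len(S),cv2.minAreaRect(S[:,:2].astype(np.float32)))
plan([470,-319,28],2.4)"
```

```text
t: 7.8
tcp_pos: [472.5, -314.1, 153.2]
ee_rot: [1.0, 0.021, -0.002, -0.002]
wrist_force: [-0.8, -0.6, 0.1]
opening: 55.8
finger_force: 0.0
4575 ((472.11199951171875, -319.4610900878906), (62.541038513183594, 38.03410720825195), 2.5244393348693848)
t 7.85 tcp [ 473.7 -314.6  155.2] shift cm [-0.38  0.44 12.72] turn [-0.07  0.05  0.05] zaxis [ 0. -0. -1.]
```

```bash
python3 -m inch '[-0.2,0.4,1,0,0,0,-0.2,0.4,3,0,0,0,-0.2,0.4,6,0,0,0,-0.2,0.4,9,0,0,0,-0.2,0.4,11.3,0,0,0,-0.2,0.4,12.2,0,0,0,-0.2,0.4,12.2,0,0,0,-0.2,0.4,12.2,0,0,0]' -0.3
python3 -c "
from h import *
plan([471.5,-318.8,30],2.4)"
```

```text
t: 8.52
tcp_pos: [472.9, -319.7, 34.8]
ee_rot: [1.0, 0.022, 0.001, 0.001]
wrist_force: [-0.4, -0.2, 0.2]
opening: 55.5
finger_force: 0.0
t 8.52 tcp [ 472.9 -319.7   34.8] shift cm [-0.13 -0.1   0.48] turn [ 0.07 -0.07  0.07] zaxis [ 0. -0. -1.]
```

```bash
python3 -m inch '[-0.1,-0.1,0.4,0,0,0,-0.1,-0.1,0.4,0,0,0,-0.1,-0.1,0.4,0,0,0]' -0.3
python3 -m inch '[0,0,0,0,0,0,0,0,0,0,0,0,0,0,0,0,0,0,0,0,0,0,0,0,0,0,0,0,0,0,0,0,0,0,0,0]' 0.6 40
python3 -m inch '[0,0,-1,0,0,0,0,0,-3,0,0,0,0,0,-6,0,0,0,0,0,-10,0,0,0,0,0,-14,0,0,0,0,-2,-17,0,0,0,0,-5,-20,0,0,0,0,-9,-21.5,0,0,0]' 0.6 40
python3 -c "
from h import *
plan([648.3,32.5,245],9.25)"
```

```text
t: 8.77
tcp_pos: [471.6, -318.9, 30.9]
ee_rot: [1.0, 0.021, 0.001, 0.001]
wrist_force: [-0.1, -0.1, -0.7]
opening: 55.4
finger_force: 0.0
t: 9.27
tcp_pos: [471.5, -318.9, 30.6]
ee_rot: [1.0, 0.021, 0.0, 0.001]
wrist_force: [-0.0, 0.3, 5.8]
opening: 37.7
finger_force: 40.5
t: 9.93
tcp_pos: [468.1, -231.3, 248.6]
ee_rot: [1.0, 0.02, 0.002, 0.002]
wrist_force: [1.2, -0.1, -0.5]
opening: 37.3
finger_force: 40.5
t 9.93 tcp [ 468.1 -231.3  248.6] shift cm [ 19.05 -25.65   0.34] turn [ 0.27 -0.26 -6.98] zaxis [ 0. -0. -1.]
```

```bash
python3 -m inch '[2,-3.4,0,0,0,0,4.5,-6.8,0,0,0,-2,7,-10,0,0,0,-4,9.5,-13.2,0,0,0,12,-16.4,0,0,0,-7]' 2>&1 | tail -1
python3 -m inch '[2,-3.3,0,0,0,0,4.5,-6.6,0,0,0,-2,7,-10,0,0,0,-4,9.5,-13.2,0,0,0,-6,12,-16.4,0,0,0,-7,14.5,-19.7,0,0,0,-7,17,-23,0,0,0,-7,18.5,-25,0,0,0,-7]' 0.6 40
python3 -m inch '[0.5,-0.6,0,0,0,0,0.5,-0.6,0,0,0,0,0.5,-0.6,0,0,0,0,0.5,-0.6,0,0,0,0]'
python3 -c "
from h import *
p,d=capture('wrist')
q,e=capture('top')
cv2.imwrite('pics/w4.png',np.hstack([cv2.resize(p,(400,300)),cv2.resize(q[80:260,220:460],(400,300))])[:,:,::-1])
plan([648.3,32.5,178],9.25)
print(R.from_euler('z',-9.25,degrees=True).apply(get_state()['tcp_pos']))"
```

```text
invalid input at $: expected a multiple of 6 numbers
t: 10.6
tcp_pos: [642.3, 31.1, 243.7]
ee_rot: [0.997, 0.083, -0.0, -0.001]
wrist_force: [0.4, 0.4, -1.1]
opening: 37.5
finger_force: 40.5
t: 10.93
tcp_pos: [644.7, 33.0, 243.9]
ee_rot: [0.997, 0.082, -0.0, 0.0]
wrist_force: [-0.3, -0.3, -0.9]
opening: 37.5
finger_force: 40.5
t 11.03 tcp [644.8  32.9 244.1] shift cm [0.34 0.09 6.61] turn [0.01 0.02 0.07] zaxis [ 0. -0. -1.]
[641.74020138 -71.22835658 244.11777233]
```

View pics/w4.png

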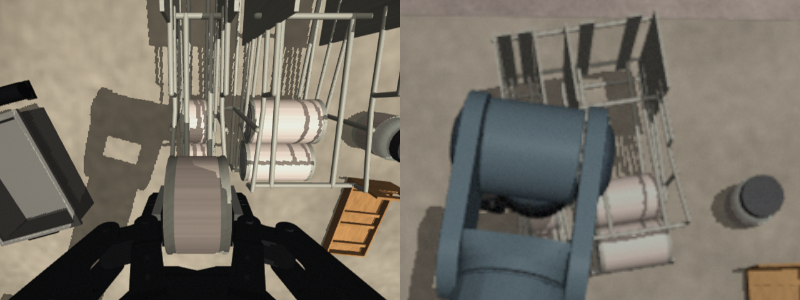

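In the left half, tin_a is queued in the lower run at about (197,115), behind the oldest tin. The carton is empty. One mistyped call was refused and caused no motion. Next I set down tin_b.

```bash
python3 -m inch '[0.2,0.1,1,0,0,0,0.2,0.1,2.5,0,0,0,0.2,0.1,4,0,0,0,0.2,0.1,5.2,0,0,0,0.2,0.1,6,0,0,0,0.2,0.1,6.3,0,0,0,0.2,0.1,6.3,0,0,0,0.2,0.1,6.3,0,0,0]' 0.6 40
python3 -m inch '[0,0,0.1,0,0,0,0,0,0.2,0,0,0,0,0,0.2,0,0,0]'
python3 -m inch '[0,0,0.1,0,0,0,0,0,0.2,0,0,0,0,0,0.2,0,0,0]'
```

```text
t: 11.7
tcp_pos: [647.9, 33.5, 181.5]
ee_rot: [0.997, 0.082, 0.0, 0.0]
wrist_force: [1.1, -0.6, -0.9]
opening: 37.9
finger_force: 40.5
t: 11.95
tcp_pos: [647.8, 33.6, 179.6]
ee_rot: [0.997, 0.082, 0.0, 0.0]
wrist_force: [0.8, -0.2, -1.8]
opening: 37.7
finger_force: 40.5
t: 12.2
tcp_pos: [647.5, 33.6, 176.8]
ee_rot: [0.997, 0.082, -0.0, -0.0]
wrist_force: [0.8, 0.8, -1.3]
opening: 37.6
finger_force: 40.5
```

```bash
python3 -m inch '[0,0.05,0.1,0,0,0,0,0.05,0.1,0,0,0]'; python3 -m inch '[0,0,0.1,0,0,0,0,0,0.1,0,0,0]'
```

```text
t: 12.37
tcp_pos: [647.6, 33.1, 175.8]
ee_rot: [0.997, 0.082, -0.0, -0.0]
wrist_force: [-0.0, 0.2, -0.7]
opening: 37.6
finger_force: 40.5
t: 12.53
tcp_pos: [647.8, 33.1, 175.4]
ee_rot: [0.997, 0.082, 0.0, 0.0]
wrist_force: [-1.2, -0.9, 0.5]
opening: 37.5
finger_force: 40.7
```

```bash
python3 -m inch '[0,0,0,0,0,0,0,0,0,0,0,0,0,0,0,0,0,0,0,0,0,0,0,0]' -0.2
python3 -m inch '[0,0,-1,0,0,0,0,0,-3,0,0,0,0,0,-6,0,0,0,0,0,-7,0,0,0,0,0,-7,0,0,0]' 
python3 -m inch '[-2,0,0,0,0,0,-6,0,0,0,0,0,-10,0,0,0,0,0,-14,0,0,0,0,0,-18,0,0,0,0,0,-20,0,0,0,0,0,-20,0,0,0,0,0]' 
python3 -c "
from h import *
c=R.from_euler('z',9.25,degrees=True).apply([711-116,-72.5,54]);z=target_rot(9.25,45).apply([0,0,1]);print(c,z)
tcp=c+z*7
plan(tcp-z*150,9.25,45);plan(tcp,9.25,45)
p,d=capture('wrist');q,e=capture('top')
cv2.imwrite('pics/w5.png',np.hstack([cv2.resize(p,(400,300)),cv2.resize(q[80:260,220:460],(400,300))])[:,:,::-1])
C=cloud('top',e).reshape(-1,3);r=R.from_euler('z',-9.25,degrees=True).apply(C)-[711,-147.5,0]
S=r[(abs(r[:,1]-75)<17)&(r[:,0]>-160)&(r[:,0]<40)&(r[:,2]>60)&(r[:,2]<118)]
h=np.digitize(S[:,0],np.arange(-150,40,10))
print([(int(-150+10*(i-1)),int((h==i).sum()),round(float(np.median(S[h==i,2])))) for i in np.unique(h)])"
```

```text
t: 12.87
tcp_pos: [647.7, 33.1, 175.1]
ee_rot: [0.997, 0.082, 0.0, 0.0]
wrist_force: [0.4, -1.0, 0.3]
opening: 51.4
finger_force: 0.0
t: 13.28
tcp_pos: [649.8, 32.9, 249.9]
ee_rot: [0.997, 0.082, 0.004, 0.001]
wrist_force: [0.2, 0.1, 0.8]
opening: 51.1
finger_force: 0.0
t: 13.87
tcp_pos: [446.7, 0.5, 243.1]
ee_rot: [0.997, 0.082, -0.001, -0.0]
wrist_force: [-0.1, 0.0, -0.2]
opening: 51.4
finger_force: 0.0
[598.91667411  24.08458996  54.        ] [ 0.69791182  0.11366216 -0.70710678]
t 13.87 tcp [446.7   0.5 243.1] shift cm [5.31 0.13 8.78] turn [-0.09 45.16  0.09] zaxis [ 0.7   0.11 -0.71]
t 13.87 tcp [446.7   0.5 243.1] shift cm [15.95  0.16 19.36] turn [-0.09 45.16  0.09] zaxis [ 0.7   0.11 -0.71]
[(-150, 65, 71), (-140, 63, 82), (-130, 66, 86), (-120, 64, 87), (-110, 32, 85), (-100, 28, 78), (-90, 38, 71), (-80, 46, 87), (-70, 40, 93), (-60, 39, 95), (-50, 41, 95), (-40, 32, 91), (-30, 27, 83), (-20, 52, 87), (-10, 45, 99), (0, 40, 104), (10, 39, 104), (20, 34, 102), (30, 29, 98)]
```

View pics/w5.png

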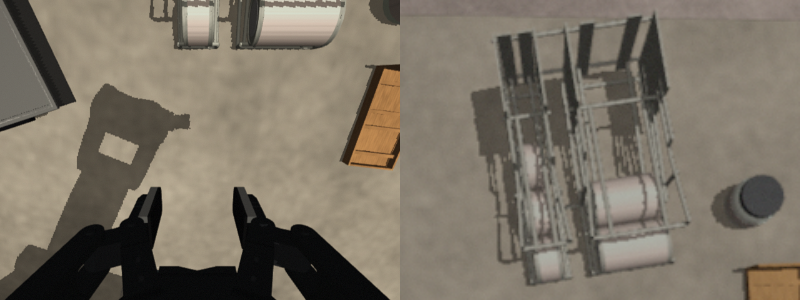

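In the right half, three tins sit in the narrow lower run at (548,265), (536,210) and (530,160). The left half shows the outlet tin at (197,25). Next I lean the tool and approach.

```bash
python3 -m inch '[0.5,0,1,0,6,0,1.5,0,2,0,13,0,2.5,0,4,0,20,0,3.5,0,6,0,27,0,4.5,0,8,0,34,0,5.3,0.1,8.8,0,41,0,5.3,0.1,8.8,0,45,0,5.3,0.1,8.8,0,45,0]' -0.3
python3 -m inch '[0,0,0,0,0,0,0,0,0,0,0,0]'
python3 -c "
from h import *
c=R.from_euler('z',9.25,degrees=True).apply([711-116,-72.5,54]);z=target_rot(9.25,45).apply([0,0,1])
p,d=capture('wrist');cv2.imwrite('pics/w6.png',p[:,:,::-1])
plan(c+z*7,9.25,45)
C=cloud('wrist',d).reshape(-1,3);r=R.from_euler('z',-9.25,degrees=True).apply(C)-[711,-147.5,0]
S=r[(abs(r[:,1]-75)<26)&(r[:,0]>-155)&(r[:,0]<-105)&(r[:,2]>55)&(r[:,2]<95)]
print(len(S),np.percentile(S,[1,5,50,95,99],axis=0).round(1).tolist())
A=np.c_[2*S[:,0],2*S[:,2],np.ones(len(S))];x=np.linalg.lstsq(A,S[:,0]**2+S[:,2]**2,rcond=None)[0];print('circle',x[:2],np.sqrt(x[2]+x[0]**2+x[1]**2))
"
```

```text
t: 14.63
tcp_pos: [500.2, 8.8, 152.4]
ee_rot: [0.922, 0.075, 0.379, -0.033]
wrist_force: [-1.0, 0.9, -0.3]
opening: 55.6
finger_force: 0.0
t: 14.8
tcp_pos: [503.9, 7.7, 158.2]
ee_rot: [0.921, 0.076, 0.381, -0.031]
wrist_force: [0.4, 0.1, 0.4]
opening: 55.4
finger_force: 0.0
t 14.85 tcp [504.2   7.7 158.7] shift cm [-0.62 -0.08 14.9 ] turn [-0.09 -0.03  0.2 ] zaxis [ 0.7   0.11 -0.71]
3379 [[-150.4, 57.0, 56.2], [-149.7, 58.5, 60.9], [-133.9, 75.4, 82.8], [-109.1, 92.6, 87.4], [-106.1, 94.1, 88.1]]
circle [-118.33530275   55.32990487] 31.733212492827057
```

View pics/w6.png

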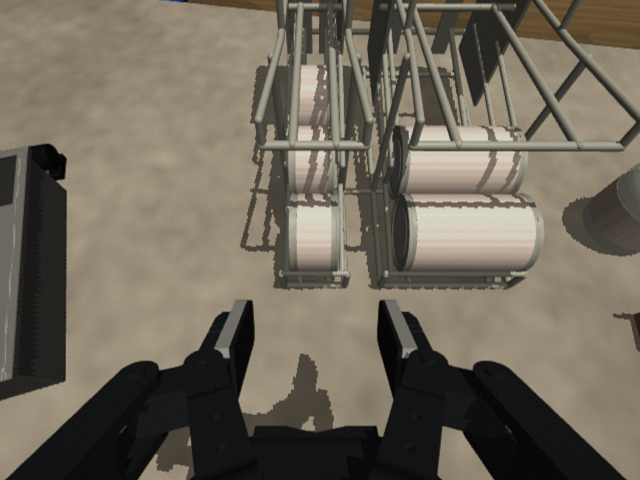

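The view shows the outlet tin at (315,235) with its two followers above it. The deck's front bar is at row 147, and the fingers straddle the lane centre. I move in along the tool axis.

```bash
python3 -m inch '[-0.3,-0.1,2,0,0,0,-0.6,-0.1,5,0,0,0,-0.6,-0.1,8,0,0,0,-0.6,-0.1,10.5,0,0,0,-0.6,-0.1,12.5,0,0,0,-0.6,-0.1,13.5,0,0,0,-0.6,-0.1,13.5,0,0,0,-0.6,-0.1,13.5,0,0,0]' -0.3
python3 -c "
from h import *
c=R.from_euler('z',9.25,degrees=True).apply([711-117.5,-72.1,54.5]);z=target_rot(9.25,45).apply([0,0,1])
plan(c+z*5,9.25,45)"
```

```text
t: 15.52
tcp_pos: [593.8, 24.3, 57.9]
ee_rot: [0.921, 0.077, 0.382, -0.032]
wrist_force: [-0.6, -0.6, 0.1]
opening: 55.4
finger_force: 0.0
t 15.52 tcp [593.8  24.3  57.9] shift cm [0.   0.07 0.99] turn [-0.18 -0.03  0.19] zaxis [ 0.7   0.11 -0.71]
```

```bash
python3 -m inch '[0,0.1,0.4,0,0,0,0,0.1,0.8,0,0,0,0,0.1,0.8,0,0,0,0,0.1,0.8,0,0,0]' -0.3
python3 -m inch '[0,0,0,0,0,0,0,0,0,0,0,0,0,0,0,0,0,0,0,0,0,0,0,0,0,0,0,0,0,0,0,0,0,0,0,0]' 0.6 50
```

```text
t: 15.85
tcp_pos: [598.5, 23.8, 52.2]
ee_rot: [0.921, 0.076, 0.382, -0.031]
wrist_force: [-0.1, -0.5, 0.1]
opening: 55.5
finger_force: 0.0
t: 16.35
tcp_pos: [598.4, 23.9, 51.9]
ee_rot: [0.921, 0.076, 0.382, -0.031]
wrist_force: [-1.1, 0.6, 2.0]
opening: 37.5
finger_force: 52.7
```

```bash
python3 -m inch '[0.3,0,-0.3,0,0,0,0.7,0,-0.7,0,0,0,1.1,0,-1.1,0,0,0,1.5,0,-1.5,0,0,0,1.8,0,-1.8,0,0,0,1.8,0,-2,0,0,0,1.6,0,-2.4,0,0,0,1.2,0,-2.8,0,0,0]' 0.6 50
python3 -m inch '[-1,0,-1,0,0,0,-2.5,0,-2.5,0,0,0,-4,0,-4.5,0,0,0,-6,0,-7,0,0,0,-7.5,0,-9.5,0,0,0,-8,0,-12,0,0,0,-8,0,-13,0,0,0,-8,0,-13,0,0,0]'
python3 -c "
from h import *
yaw=26.5
plan([508.8,323.9,130],26.5,0);plan([508.8,323.9,130],26.5-90,0)
q,e=capture('top')
cv2.imwrite('pics/t7.png',cv2.resize(q[80:350,120:480],(800,600))[:,:,::-1])
"
```

```text
t: 17.02
tcp_pos: [586.8, 22.1, 79.9]
ee_rot: [0.921, 0.076, 0.381, -0.031]
wrist_force: [-0.6, -0.3, -0.8]
opening: 37.3
finger_force: 52.5
t: 17.68
tcp_pos: [475.2, -7.6, 120.6]
ee_rot: [0.923, 0.077, 0.375, -0.032]
wrist_force: [0.3, 0.1, -1.2]
opening: 37.3
finger_force: 52.6
t 17.68 tcp [475.2  -7.6 120.6] shift cm [  6.97 -32.13   5.53] turn [  6.46 -43.96 -16.06] zaxis [ 0. -0. -1.]
t 17.68 tcp [475.2  -7.6 120.6] shift cm [  6.97 -32.13   5.53] turn [-28.22 -37.94  69.21] zaxis [-0. -0. -1.]
```

View pics/t7.png

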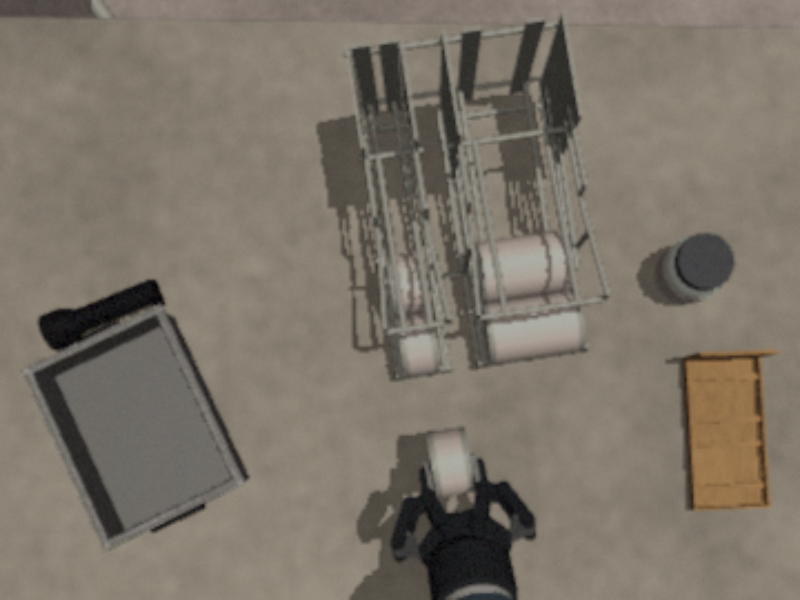

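Both remaining tins rolled forward, to (418,352) and (407,285). The oldest tin is in the gripper at (450,465) and the tote is clear at (140,430). I move to the tote while bringing the tool upright.

```bash
python3 -m inch '[0.8,-2,0.2,0.8,-5.5,-2,2,-5,0.6,1.6,-11,-4,3,-9,1,2.4,-16.5,-6,4,-13,1.4,3.2,-22,-8,5,-17,1.8,4,-27.5,-10,6,-20,2.2,4.8,-33,-12,7,-22.5,2.6,5.6,-38.5,-14,7,-24,2.8,6.5,-44,-16]' 0.6 50
python3 -c "
from h import *
plan([508.8,323.9,140],26.5,0)"
```

```text
t: 18.4
tcp_pos: [502.3, 245.5, 147.3]
ee_rot: [0.973, 0.23, 0.001, -0.003]
wrist_force: [2.1, -0.3, 0.2]
opening: 37.3
finger_force: 52.5
t 18.40 tcp [502.3 245.5 147.3] shift cm [ 4.09 -6.72  0.78] turn [-0.29 -0.22  0.06] zaxis [ 0. -0. -1.]
```

```bash
python3 -m inch '[1,-2,0,0,0,0,2.5,-4.5,0,0,0,0,3.6,-6,0.2,0,0,0,4,-6.7,0.5,0,0,0,4,-6.7,0.5,0,0,0,4,-6.7,0.5,0,0,0]' 0.6 50
python3 -m inch '[0,0,1.5,0,0,0,0,0,4,0,0,0,0,0,6.5,0,0,0,0,0,8,0,0,0,0,0,9,0,0,0,0,0,9.6,0,0,0,0,0,9.6,0,0,0,0,0,9.6,0,0,0]'
python3 -c "
from h import *
plan([508.8,323.9,32],26.5,0)"
```

```text
t: 18.9
tcp_pos: [507.8, 319.2, 141.5]
ee_rot: [0.974, 0.228, 0.002, -0.003]
wrist_force: [-0.1, -0.3, -0.7]
opening: 37.2
finger_force: 52.5
t: 19.57
tcp_pos: [510.2, 320.1, 48.2]
ee_rot: [0.974, 0.227, 0.005, -0.003]
wrist_force: [0.3, -0.9, -0.5]
opening: 37.3
finger_force: 52.6
t 19.57 tcp [510.2 320.1  48.2] shift cm [ 0.02 -0.39  1.62] turn [-0.2  -0.59 -0.27] zaxis [ 0. -0. -1.]
```

```bash
python3 -m inch '[0,0,0.4,0,0,0,0,0,0.8,0,0,0,0,0,0.9,0,0,0,0,0,0.9,0,0,0]'; python3 -m inch '[0,0,0.1,0,0,0,0,0,0.2,0,0,0,0,0,0.2,0,0,0]';python3 -m inch '[0,0,0.1,0,0,0,0,0,0.1,0,0,0]'
```

```text
t: 19.9
tcp_pos: [509.6, 320.4, 38.3]
ee_rot: [0.974, 0.227, 0.004, -0.003]
wrist_force: [-0.1, -0.3, -1.2]
opening: 37.6
finger_force: 52.6
t: 20.15
tcp_pos: [509.7, 320.5, 36.3]
ee_rot: [0.974, 0.227, 0.004, -0.003]
wrist_force: [0.8, 0.2, -1.5]
opening: 37.5
finger_force: 52.6
t: 20.32
tcp_pos: [509.9, 320.6, 35.7]
ee_rot: [0.974, 0.227, 0.004, -0.003]
wrist_force: [-0.5, 0.4, 0.4]
opening: 37.3
finger_force: 52.7
```

```bash
python3 -m inch '[0,0,0.1,0,0,0,0,0,0.1,0,0,0]'; python3 -m inch '[0,0,0.1,0,0,0,0,0,0.1,0,0,0]'
```

```text
t: 20.48
tcp_pos: [510.0, 320.6, 35.7]
ee_rot: [0.974, 0.227, 0.004, -0.003]
wrist_force: [-3.1, -0.8, 6.9]
opening: 37.7
finger_force: 53.7
t: 20.65
tcp_pos: [510.1, 320.7, 35.6]
ee_rot: [0.974, 0.227, 0.004, -0.003]
wrist_force: [-5.8, -1.7, 13.5]
opening: 37.4
finger_force: 54.6
```

Contact is firm, so I back off 2 mm, release, wait and withdraw.

```bash
python3 -m inch '[0,0,-0.1,0,0,0,0,0,-0.2,0,0,0,0,0,-0.2,0,0,0]'
python3 -m inch '[0,0,0,0,0,0,0,0,0,0,0,0,0,0,0,0,0,0,0,0,0,0,0,0,0,0,0,0,0,0]' -0.2
python3 -m inch '[0,0,-0.5,0,0,0,0,0,-2,0,0,0,0,0,-4.5,0,0,0,0,0,-8,0,0,0,0,0,-11,0,0,0,0,0,-13,0,0,0,0,0,-14,0,0,0,0,0,-14,0,0,0]'
python3 -m inch '[-3,0,0,0,0,0,-7,0,0,0,0,0,-11,0,0,0,0,0,-14,0,0,0,0,0,-15,0,0,0,0,0,-15,0,0,0,0,0,-15,0,0,0,0,0,-15,0,0,0,0,0]'
python3 -m inch '[0,0,0,0,0,0,0,0,0,0,0,0,0,0,0,0,0,0,0,0,0,0,0,0,0,0,0,0,0,0,0,0,0,0,0,0]'
python3 -c "
from h import *
import numpy as np
q,e=capture('top')
cv2.imwrite('pics/t8.png',cv2.resize(q[80:350,120:480],(800,600))[:,:,::-1])
"
```

```text
t: 20.9
tcp_pos: [510.0, 320.6, 35.7]
ee_rot: [0.974, 0.227, 0.005, -0.003]
wrist_force: [-0.6, 0.4, 2.3]
opening: 37.8
finger_force: 52.9
t: 21.32
tcp_pos: [509.7, 320.4, 35.3]
ee_rot: [0.974, 0.227, 0.004, -0.003]
wrist_force: [0.3, 0.1, 0.2]
opening: 51.3
finger_force: 0.0
t: 21.98
tcp_pos: [510.3, 320.1, 178.7]
ee_rot: [0.974, 0.227, 0.007, -0.003]
wrist_force: [0.8, 0.3, 0.4]
opening: 51.3
finger_force: 0.0
t: 22.65
tcp_pos: [374.8, 253.2, 173.6]
ee_rot: [0.974, 0.227, 0.004, -0.003]
wrist_force: [-0.2, 0.2, 0.2]
opening: 51.5
finger_force: 0.0
t: 23.15
tcp_pos: [374.4, 253.1, 174.0]
ee_rot: [0.974, 0.227, 0.004, -0.003]
wrist_force: [0.1, 0.1, 0.5]
opening: 51.1
finger_force: 0.0
```

View pics/t8.png

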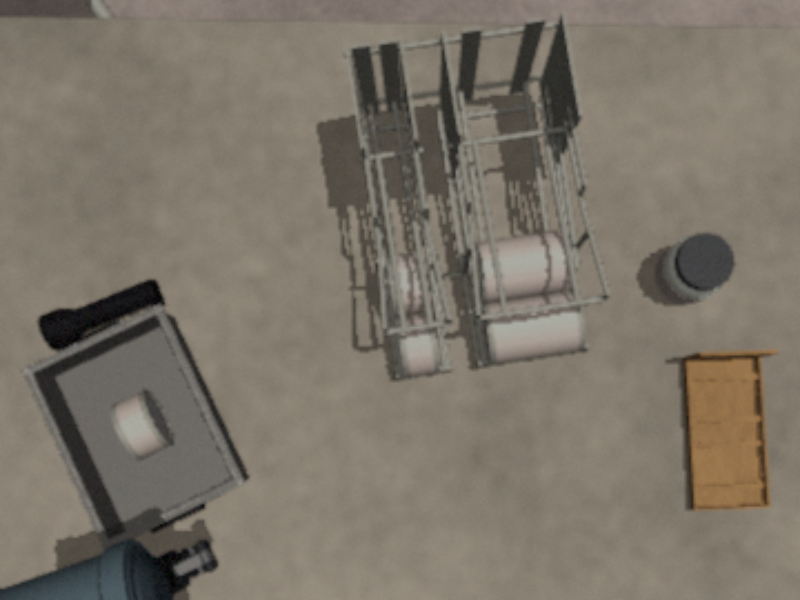

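The oldest tin stands in the tote at (142,425) and the other two sit at the front of the lane at (418,352) and (407,285). The torch, jar and tall cans have not moved.

```bash
python3 -c "
from rig import *
print(sign_off())"
```

```text
the job is handed in; nothing more can be done
None
```

The job is done and handed in at about 23 s of the 72 s allowed: both new tins went through the rack in order (tall-end one first) and rolled forward, the oldest tin is standing in the grey tote, and the tall cans, torch and jar look unmoved in the last overhead picture.

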